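# Pin the tube rotator's shaft

### The arm

A 6-joint arm with a two-finger parallel gripper is mounted at the origin on a cart in front of the work surface, level with it; the furniture and walls round the work are solid. World frame = base frame: x ahead of the robot, y to its left, z up, the work surface at z = 0. Lengths are in m, angles in rad, forces in N, time in s.
With the tool pointing down it reaches from about 0.275 to 0.825 m from the base axis. Payload 5.2 kg.
Tool frame: the origin (TCP) lies at the very end of the fingers, on their centre line; the grasp point (between the pads) lies 19 mm behind it; z points along the fingers, y is the line along which they close (so a half turn about z gives the same grasp; the last joint's range is limited). The gripper opens to 93 mm and grips with 3 to 60 N. Pads are 15 mm wide; open, the fingers measure 128 mm over their backs; the gripper's body (75 mm by 188 mm) begins 65 mm behind the grasp point.
Start: joints at [1.029, 0.259, 1.535, -0, 1.348, -0.203], TCP at [0.183, 0.519, 0.219] pointing down, gripper open.
Joint ranges: [-3.14, 3.14], [-0.91, 2.08], [0.19, 2.58], [-1.22, 4.36], [0.22, 2.71], [-3.12, 3.12]. Speed limits (rad/s): [2.57, 2.57, 3.14, 3.14, 3.14, 3.14].

### API

Orientations are given as a 3x3 rotation matrix whose columns are the frame's x, y, z axes.
In Python, from workcell import ctrl, cams, models gives the robot as it stands.
- The arm moves only by the tool arm_command, never from a script. Its argument "commands" is a list of rows, each an object of numbers: "tx", "ty", "tz": the shift along the tool's x, y, z in mm; "yaw": the turn about the tool's z in rad. In form: [{"tx": .., "ty": .., "tz": .., "yaw": ..}, ...]. A call has 1 to 5 rows; each row shifts and turns the commanded pose from where the row before left it, along the tool's axes as they then stand; what a row does not reach is not made up. A row lasts 1/12 s, in which the tool goes at most 41.7 mm and 7.16 degrees, less where a joint would pass 70% of its speed; a pose out of reach is approached as far as the arm can. A call is refused whole if a number of a shift passes 41.7 or a number of a turn 0.125, either way. A call with a gripper value outside its range is refused whole. "claw" is the opening, from 0 (shut) to 1 (fully open), set as the call begins (left out, the last holds). The fingers move at their own pace and stop on an object; the grip force is fixed at half the most. Time passes only in rows, so rows that do not move let the fingers close. It gives the time, the measured TCP pose, the force, the opening and the grip force at its end, in the units of the state.
- ctrl.get_state(): the state, without advancing time (a new reading comes with each control period).
- cams.snapshot(name): name is "side" or "top"; returns a dict with "color" (400x640x3 uint8, blue, green, red), "fx", "fy", "cx", "cy" (pixels), "R" (3x3) and "t" (3): a world point X has camera coordinates R X + t. Camera axes: x right, y down, z forward; pixel columns grow to the right and rows downward; lengths in m; the calibration is good to about 2 mm. A picture is of the moment at which its call begins. There is no depth.
- ctrl.sign_off(): hands the job in; it is judged then, once.
Trained networks look in a picture, given as the dict that the camera call returned (one of the last four; its "shot" number tells which), for a name from the list of things; names that differ only in an ending like _2 or _b are one class to them, and where a whole thing is asked for, a point or a joint stands for the part that bears it (a point fixed in the world has none). Each returns a list of dicts, best first, with "score" (0 to 1); they miss things now and then, are a little off and sometimes report something else, mostly with a low value. They report only what shows in the picture. A call takes as long as a camera call.
- models.cut_out(picture, target): "mask" (400x640 bool, what is visible of it) and "bbox" ([centre column, centre row, width, height] in pixels, round what is visible of it).
The state is a dict: "time": time; "q": joint angles; "dq": joint speeds; "joint_torque": joint torques, N m; "eef_pos": TCP position; "ee_rot": TCP orientation; "contact_force": force on the tool from outside, world axes, zero at the start; "torque": the same for the moment, N m; "width": finger opening in m; "finger_force": force on a finger pad.
Only numpy, scipy, OpenCV 4.12 (cv2) and the standard library are available. Lean on these libraries where they do the work, as an engineer would, in place of code of your own. Each camera call takes 0.05 s, during which the arm holds its last target. There are 200 camera calls.

### The job

Lock the hand-turned tube rotator so that it can be loaded. Swing its black-knobbed lever up and away from you until it comes upright against its stop, which lines the hidden cross-hole of the shaft up with the hole in the top of the housing; then take the slim pin with the red handle from the grey stand, push it down through housing and shaft until its collar sits flat on the housing, and let go. Leave the thick blue-handled pin in the stand, and do not knock over or push away the small vial.

Things in the scene. Friction and masses are not known exactly. Their poses are not given: they have to be found in the camera images.
- shaft (a joint): Angle of the rotator's horizontal 36 mm shaft. 0 = lever upright at its firm stop, cross-hole in line with the housing's hole; positive = lever leaning to the rotator's -x side (the robot's). Starts at 0.5 to 0.9 rad, range 0 to 1.2. Light friction (0.08 N m): it stays where it is left. The pin does not pass if it is more than about 0.25 rad from 0.
- lever_knob (a point): Centre of the black ball knob, 24 mm across, on the lever: a rod 10 mm thick, square to the shaft; ball centre 85 mm from the shaft's axis, 140 mm above the worktop when upright. It swings in the rotator's x-z plane, 73 mm to the +y side (robot's left) of the hole, free all round the knob. Follow its arc: pushed straight sideways by the ball it can bind. The hub at its foot is 75 mm high.
- rotator: Tube rotator, fixed to the worktop; origin: underside of its base, below the hole; x away from the robot (turned up to 0.3 rad), y along the shaft to the lever. Shaft axis 55 mm high. Base 120 x 190 x 10 mm, housing 64 (x) x 78 (y) mm, 87 mm high. On the -y end a white disc 84 mm across with blue-capped tubes, to 91 mm from the hole, no higher than 97 mm.
- bore (a point): Centre of the mouth of the round vertical hole, 19 mm across with a 3 mm chamfer, in the flat aluminium top of the housing, 87 mm above the worktop. It goes on through the shaft below (18 mm cross-hole). Axes as the rotator's, z up.
- slim_pin_grip (a point): Middle of the slim pin's upright red handle (16 mm across, 46 mm long; from 24 mm below to 22 mm above this point). Collar 32 mm across, its underside 28 mm below this point; under it a 10 mm steel shank 62 mm long with tapered nose, tip 90 mm below this point. z up along the pin. 50 to 100 g. Starts upright in either hole of the stand, this point 92 mm above the worktop.
- thick_pin_grip (a point): Middle of the blue handle of the thick pin, a bystander: same shape, but its shank is 20 mm across and does not fit the rotator. It stands in the other hole of the stand, 70 mm from the slim pin.
- pin_stand: Fixed grey block, 60 (x) x 130 (y) x 64 mm high, with two upright 25 mm holes at y = +35 and -35 mm of its own frame, in which the pins hang by their collars, shanks 62 mm deep. Origin: centre of its underside.
- vial: Small white vial with a red cap, 22 mm across, 50 mm high, standing loose on the worktop to the right of the rotator: a bystander. Origin: centre of its underside; z is its axis.

How it is judged:
By the outcome, as a careful person would: the job done as asked, in the order asked, and still so for the second after the job is handed in, with the robot touching nothing.
It also fails if it takes over 59 s, if anything falls off the work surface, if the arm or the gripper's body presses on something with over 40 N, if the wrist force passes 120 N, or if a joint passes its speed limit or range.

## Working session

There is one attempt and no reset: what is moved stays moved. The work goes in short steps, Python scripts to look and compute and a tool call to move; the robot and the scene stay as the last step left them, time stands still between calls to the robot, and variables do not carry over. Pictures are saved under pics/ and viewed, at most 10 in all, crops included, and the job is handed in when it is done.

Besides the shell and the picture viewer there is one more tool, called after "Call:" by a JSON object that holds its "api" and its "payload", one argument or row to a line. arm_command: Moves the arm, as the interface text tells. Its arguments: {"type":"object","properties":{"commands":{"type":"array","items":{"type":"object","properties":{"tx":{"type":"number"},"ty":{"type":"number"},"tz":{"type":"number"},"yaw":{"type":"number"}}}},"claw":{"type":"number"}},"required":["commands"]}

```bash
mkdir -p pics; cat > h.py <<'E'
import numpy as np, cv2
from workcell import ctrl, cams, models
np.set_printoptions(precision=4,suppress=True)
def ray(p,u,v):
    d=np.array([(u-p['cx'])/p['fx'],(v-p['cy'])/p['fy'],1.])
    R=np.array(p['R']);return -R.T@np.array(p['t']),R.T@d
def atz(p,u,v,z):
    o,d=ray(p,u,v);return o+d*(z-o[2])/d[2]
def proj(p,X):
    c=np.array(p['R'])@np.array(X)+np.array(p['t']);return np.array([p['fx']*c[0]/c[2]+p['cx'],p['fy']*c[1]/c[2]+p['cy']])
def tri(a,b):
    (o1,d1),(o2,d2)=a,b
    s=np.linalg.lstsq(np.c_[d1,-d2],o2-o1,rcond=None)[0]
    A=o1+d1*s[0];B=o2+d2*s[1];return (A+B)/2,np.linalg.norm(A-B)
E
python3 - <<'E'
from h import *
P={n:cams.snapshot(n) for n in('side','top')}
for n,p in P.items():
    cv2.imwrite(f'pics/{n}0.png',p['color']); print(n,ray(p,320,200),p['fx'])
    for t in('lever_knob','rotator','slim_pin_grip','thick_pin_grip','pin_stand','vial'):
        for r in models.cut_out(p,t)[:2]: print(n,t,round(r['score'],2),np.array(r['bbox']),atz(p,*r['bbox'][:2],.09))
s=ctrl.get_state();print(s['time'],s['eef_pos'],np.array(s['ee_rot']),s['width'])
E
```

```text
side (array([-0.1001, -0.5393,  0.6305]), array([ 0.7148,  0.3539, -0.6033])) 435.6536809982704
side lever_knob 0.64 [286.9 187.7  90.9  65. ] [ 0.5452 -0.1403  0.09  ]
side slim_pin_grip 0.7 [310.9 251.6  18.3  26.6] [ 0.3975 -0.2774  0.09  ]
side thick_pin_grip 0.74 [347.8 263.1  15.9  28.1] [ 0.4028 -0.3469  0.09  ]
side pin_stand 0.85 [326.6 279.4  78.5  66.5] [ 0.3517 -0.3314  0.09  ]
side vial 0.6 [395.8 257.5  14.2  26.6] [ 0.4555 -0.4154  0.09  ]
top (array([ 0.306 , -0.2354,  0.9269]), array([ 0.2452,  0.0224, -0.9694])) 486.5140908986302
top lever_knob 0.6 [271.6 179.8 114.1  45.5] [ 0.5556 -0.1292  0.09  ]
top lever_knob 0.5 [273.5 182.8 109.6  71.3] [ 0.5499 -0.1328  0.09  ]
top rotator 0.88 [271.9 181.8 108.   70. ] [ 0.5518 -0.1298  0.09  ]
top slim_pin_grip 0.56 [352.2 266.1  17.6  20.3] [ 0.4003 -0.2713  0.09  ]
top thick_pin_grip 0.5 [393.2 265.   19.1  15.3] [ 0.4019 -0.3417  0.09  ]
top pin_stand 0.72 [354.8 266.   23.3  16.8] [ 0.4005 -0.2758  0.09  ]
top pin_stand 0.67 [371.3 269.6  78.8  51.9] [ 0.3942 -0.3039  0.09  ]
top vial 0.66 [416.4 201.4  11.1  22.1] [ 0.5141 -0.3868  0.09  ]
0.7 [0.1828 0.5187 0.2187] [[-0.9431  0.3324  0.    ]
 [ 0.3324  0.9431  0.    ]
 [-0.      0.0001 -1.    ]] 0.09328383798059325
```

View pics/side0.png

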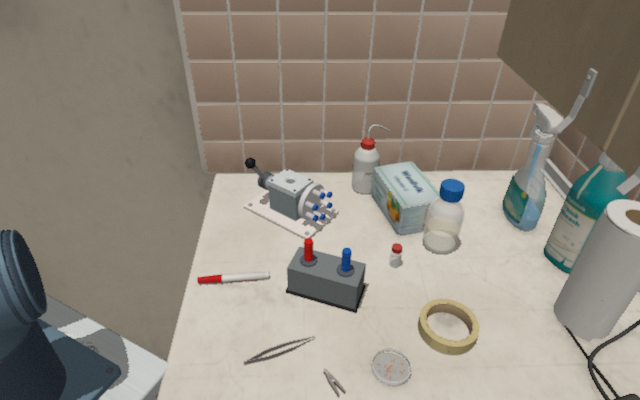

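View pics/top0.png

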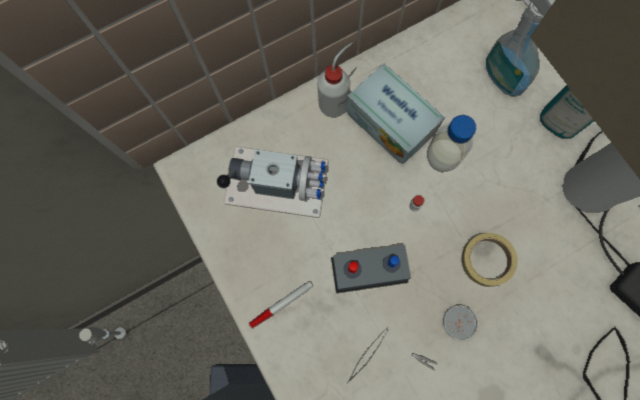

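The side view has the knob at (251,163), the bore at about (291,181) and the red handle at (309,250). The top view has the knob at (223,181), the bore at (273,170), the red handle at (353,267) and the vial at (417,202). I'll zoom in and triangulate.

```bash
cat > z.py <<'E'
from h import *
s=cv2.imread('pics/side0.png');t=cv2.imread('pics/top0.png')
a=cv2.resize(s[145:245,235:345],None,fx=3.6,fy=3.6,interpolation=cv2.INTER_CUBIC)
b=cv2.resize(t[140:240,210:320],None,fx=3.6,fy=3.6,interpolation=cv2.INTER_CUBIC)
cv2.imwrite('pics/z0.png',np.hstack([a,b]))
E
python3 z.py; python3 - <<'E'
from h import *
S=cams.snapshot('side');T=cams.snapshot('top')
def blob(im,box,f):
    x0,y0,x1,y1=box;m=f(im[y0:y1,x0:x1].astype(int)).astype('uint8')
    n,l,st,c=cv2.connectedComponentsWithStats(m);i=1+np.argmax(st[1:,4]);return c[i]+[x0,y0],st[i]
dk=lambda a:a.max(2)<45
ks,_=blob(S['color'],(238,150,262,178),dk);kt,_=blob(T['color'],(212,170,234,192),dk)
print('knob',ks,kt,_,tri(ray(S,*ks),ray(T,*kt)))
red=lambda a:(a[...,2]>100)&(a[...,1]<60)
rs,i1=blob(S['color'],(295,230,325,270),red);rt,i2=blob(T['color'],(340,250,368,282),red)
print('red',rs,i1,rt,i2,tri(ray(S,*rs),ray(T,*rt)))
print('bore top', atz(T,273,170,.087),'side',atz(S,291,181,.087))
print('vial',atz(T,416,203,.03),atz(S,396,258,.025))
E
```

```text
knob [250.0141 162.8592] [223.2727 180.7818] [  6   6  12  11 110] (array([ 0.5433, -0.0506,  0.1262]), np.float64(0.0006101841380877584))
red [307.908  250.0287] [  9   8   9  24 174] [353.0385 266.4872] [ 8 12 10 11 78] (array([ 0.399 , -0.2718,  0.0902]), np.float64(0.002220020436477555))
bore top [ 0.5749 -0.1309  0.087 ] side [ 0.5749 -0.1331  0.087 ]
vial [ 0.5259 -0.3967  0.03  ] [ 0.5212 -0.4013  0.025 ]
```

View pics/z0.png

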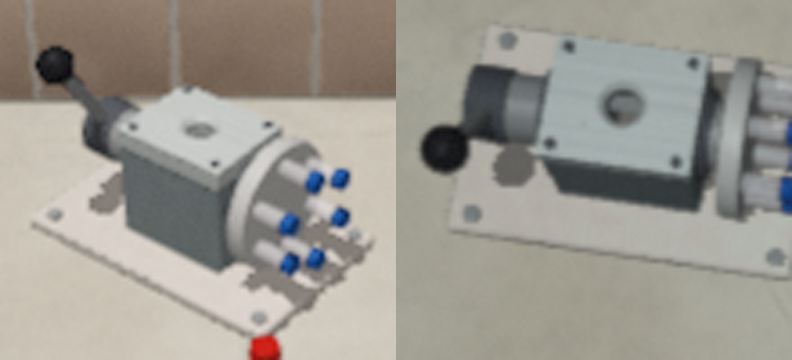

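Call:
{"api": "arm_command", "payload": {
  "commands": [
    {"yaw": -0.074},
    {"yaw": -0.074},
    {"tx": -28, "ty": -30},
    {"tx": -28, "ty": -30},
    {"tx": -28, "ty": -30}
  ]
}}

```text
invalid input at $.commands[0]: expected keys tx, ty, tz, yaw
```

Call:
{"api": "arm_command", "payload": {
  "commands": [
    {"tx": -28, "ty": -30},
    {"tx": -28, "ty": -30},
    {"tx": -28, "ty": -30},
    {"tx": -28, "ty": -30},
    {"tx": -28, "ty": -30}
  ]
}}

```text
invalid input at $.commands[0]: expected keys tx, ty, tz, yaw
```

```bash
cat > go.py <<'E'
import sys
from h import *
# usage: go.py x y z [angle of tool y in world, rad]: remaining shift in tool axes (mm) and yaw
s=ctrl.get_state();R=np.array(s['ee_rot']);p=np.array(s['eef_pos'])
print('t',s['time'],'p',p,'ang',np.arctan2(R[1,1],R[0,1]),'F',s['contact_force'],'w',s['width'],s['finger_force'])
a=[float(v) for v in sys.argv[1:]]
if a:print('shift mm',R.T@(np.array(a[:3])-p)*1000)
if len(a)>3:print('yaw',-(((a[3]-np.arctan2(R[1,1],R[0,1]))+np.pi/2)%np.pi-np.pi/2))
E
python3 go.py .543 -.051 .107 1.381
```

```text
t 0.8 p [0.1828 0.5188 0.2187] ang 1.231976701327195 F [-0.463  -0.7604 -0.0737] w 0.09306188221900871 0.0
shift mm [-529.1054 -417.6473  111.6841]
yaw -0.14902329867280506
```

All four keys are needed in every row.

Call:
{"api": "arm_command", "payload": {
  "commands": [
    {"tx": 0, "ty": 0, "tz": 0, "yaw": -0.075},
    {"tx": 0, "ty": 0, "tz": 0, "yaw": -0.074},
    {"tx": -28, "ty": -30, "tz": 0, "yaw": 0},
    {"tx": -28, "ty": -30, "tz": 0, "yaw": 0},
    {"tx": -28, "ty": -30, "tz": 0, "yaw": 0}
  ]
}}

```text
time: 1.22
eef_pos: [0.2484, 0.4136, 0.2185]
ee_rot: [[-0.983, 0.186, 0.0], [0.186, 0.983, -0.0], [-0.0, -0.0, -1.0]]
contact_force: [0.3, 0.7, 0.7]
width: 0.0932
finger_force: 0.0
```

Call:
{"api": "arm_command", "payload": {
  "commands": [
    {"tx": -28, "ty": -30, "tz": 0, "yaw": 0},
    {"tx": -28, "ty": -30, "tz": 0, "yaw": 0},
    {"tx": -28, "ty": -30, "tz": 0, "yaw": 0},
    {"tx": -28, "ty": -30, "tz": 0, "yaw": 0},
    {"tx": -28, "ty": -30, "tz": 0, "yaw": 0}
  ]
}}

```text
time: 1.63
eef_pos: [0.3581, 0.2391, 0.219]
ee_rot: [[-0.982, 0.188, 0.001], [0.188, 0.982, 0.0], [-0.001, 0.001, -1.0]]
contact_force: [-0.2, 0.2, -0.4]
width: 0.093
finger_force: 0.0
```

Call:
{"api": "arm_command", "payload": {
  "commands": [
    {"tx": -28, "ty": -30, "tz": 0, "yaw": 0},
    {"tx": -28, "ty": -30, "tz": 0, "yaw": 0},
    {"tx": -28, "ty": -30, "tz": 0, "yaw": 0},
    {"tx": -28, "ty": -30, "tz": 0, "yaw": 0},
    {"tx": -28, "ty": -30, "tz": 0, "yaw": 0}
  ]
}}

```text
time: 2.05
eef_pos: [0.4674, 0.065, 0.219]
ee_rot: [[-0.982, 0.189, 0.001], [0.189, 0.982, 0.0], [-0.001, 0.0, -1.0]]
contact_force: [0.8, 1.3, 0.7]
width: 0.0931
finger_force: 0.0
```

```bash
python3 go.py .543 -.051 .107 1.381
```

```text
t 2.05 p [0.4674 0.065  0.219 ] ang 1.3805972555905375 F [0.7731 1.3128 0.6959] w 0.09311570017970647 0.0
shift mm [-96.0495 -99.6911 112.0307]
yaw -0.0004027444094625299
```

Call:
{"api": "arm_command", "payload": {
  "commands": [
    {"tx": -28, "ty": -29, "tz": 0, "yaw": 0},
    {"tx": -28, "ty": -29, "tz": 0, "yaw": 0},
    {"tx": -28, "ty": -29, "tz": 5, "yaw": 0},
    {"tx": -12, "ty": -13, "tz": 28, "yaw": 0},
    {"tx": 0, "ty": 0, "tz": 15, "yaw": 0}
  ],
  "claw": 0.8
}}

```text
time: 2.47
eef_pos: [0.544, -0.0535, 0.1689]
ee_rot: [[-0.981, 0.193, 0.001], [0.193, 0.981, -0.001], [-0.001, -0.001, -1.0]]
contact_force: [-0.6, 1.3, -0.7]
width: 0.0748
finger_force: 0.0
```

```bash
python3 go.py .543 -.051 .107 1.381; python3 - <<'E'
from h import *
s=cams.snapshot('side');t=cams.snapshot('top')
for p in(s,t):print(proj(p,ctrl.get_state()['eef_pos']))
a=cv2.resize(s['color'][80:230,200:350],None,fx=2.6,fy=2.6,interpolation=cv2.INTER_CUBIC)
b=cv2.resize(t['color'][80:230,170:320],None,fx=2.6,fy=2.6,interpolation=cv2.INTER_CUBIC)
cv2.imwrite('pics/z1.png',np.hstack([a,b]))
E
```

```text
t 2.4667 p [ 0.544  -0.0535  0.1689] ang 1.3769278081373115 F [-0.5709  1.2666 -0.6898] w 0.07479289105576743 0.0
shift mm [ 1.5265  2.2991 61.9067]
yaw -0.004072191862688479
[247.5233 146.669 ]
[217.0809 175.4679]
```

View pics/z1.png

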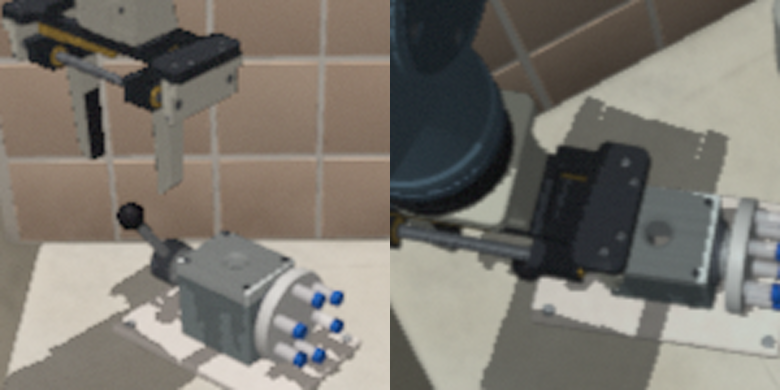

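The open fingers are centred above the knob: side-view tips at about (237,140) and (265,153), with the knob at (250,163). I'll go down and grip it.

Call:
{"api": "arm_command", "payload": {
  "commands": [
    {"tx": 1, "ty": 2, "tz": 32, "yaw": 0},
    {"tx": 0, "ty": 0, "tz": 28, "yaw": 0},
    {"tx": 0, "ty": 0, "tz": 0, "yaw": 0}
  ]
}}

```text
time: 2.82
eef_pos: [0.5382, -0.0455, 0.1072]
ee_rot: [[-0.982, 0.188, -0.007], [0.188, 0.982, 0.002], [0.008, 0.001, -1.0]]
contact_force: [-0.3, 0.4, -0.4]
width: 0.0745
finger_force: 0.0
```

Call:
{"api": "arm_command", "payload": {
  "commands": [
    {"tx": 0, "ty": 0, "tz": 0, "yaw": 0},
    {"tx": 0, "ty": 0, "tz": 0, "yaw": 0},
    {"tx": 0, "ty": 0, "tz": 0, "yaw": 0},
    {"tx": 0, "ty": 0, "tz": 0, "yaw": 0},
    {"tx": 0, "ty": 0, "tz": 0, "yaw": 0}
  ],
  "claw": 0
}}

```text
time: 3.23
eef_pos: [0.5423, -0.0472, 0.1122]
ee_rot: [[-0.982, 0.188, 0.003], [0.188, 0.982, -0.001], [-0.003, -0.0, -1.0]]
contact_force: [-0.7, 0.5, -0.4]
width: 0.0457
finger_force: 0.0
```

```bash
python3 go.py .543 -.051 .107 1.381
```

```text
t 3.2333 p [ 0.5423 -0.0472  0.1122] ang 1.381183992896822 F [-0.7274  0.4587 -0.4378] w 0.04569622663716831 0.0
shift mm [-1.3397 -3.5913  5.1864]
yaw 0.00018399289682191622
```

Call:
{"api": "arm_command", "payload": {
  "commands": [
    {"tx": -1, "ty": -3, "tz": 4, "yaw": 0},
    {"tx": 0, "ty": 0, "tz": 0, "yaw": 0},
    {"tx": 0, "ty": 0, "tz": 0, "yaw": 0},
    {"tx": 0, "ty": 0, "tz": 0, "yaw": 0},
    {"tx": 0, "ty": 0, "tz": 0, "yaw": 0}
  ]
}}

```text
time: 3.65
eef_pos: [0.5419, -0.0494, 0.1065]
ee_rot: [[-0.982, 0.189, -0.0], [0.189, 0.982, 0.001], [0.0, 0.001, -1.0]]
contact_force: [1.3, 3.3, 0.1]
width: 0.0224
finger_force: 30.0
```

Call:
{"api": "arm_command", "payload": {
  "commands": [
    {"tx": 0, "ty": 0, "tz": 0, "yaw": 0}
  ]
}}

```text
time: 3.73
eef_pos: [0.5419, -0.0494, 0.1065]
ee_rot: [[-0.982, 0.189, -0.0], [0.189, 0.982, 0.001], [0.0, 0.001, -1.0]]
contact_force: [0.3, 5.1, -0.6]
width: 0.0221
finger_force: 30.0
```

Call:
{"api": "arm_command", "payload": {
  "commands": [
    {"tx": -5, "ty": 0, "tz": -3, "yaw": 0},
    {"tx": -5, "ty": 0, "tz": -2.5, "yaw": 0},
    {"tx": -6, "ty": 0, "tz": -2.5, "yaw": 0},
    {"tx": -6, "ty": 0, "tz": -2, "yaw": 0},
    {"tx": -6, "ty": 0, "tz": -1.5, "yaw": 0}
  ]
}}

```text
time: 4.15
eef_pos: [0.5686, -0.0536, 0.1178]
ee_rot: [[-0.982, 0.188, -0.003], [0.188, 0.982, 0.003], [0.003, 0.003, -1.0]]
contact_force: [-0.7, 8.9, -0.1]
width: 0.0225
finger_force: 30.0
```

Call:
{"api": "arm_command", "payload": {
  "commands": [
    {"tx": -6, "ty": 0, "tz": -1.3, "yaw": 0},
    {"tx": -6, "ty": 0, "tz": -0.7, "yaw": 0},
    {"tx": -6, "ty": 0, "tz": -0.3, "yaw": 0},
    {"tx": -3, "ty": 0, "tz": 0, "yaw": 0},
    {"tx": 0, "ty": 0, "tz": 0, "yaw": 0}
  ]
}}

```text
time: 4.57
eef_pos: [0.5904, -0.0571, 0.1203]
ee_rot: [[-0.982, 0.188, -0.0], [0.188, 0.982, 0.004], [0.001, 0.004, -1.0]]
contact_force: [1.6, 10.2, 0.1]
width: 0.0222
finger_force: 30.0
```

```bash
python3 go.py .589 -.060 .121 1.381
```

```text
t 4.5667 p [ 0.5904 -0.0571  0.1203] ang 1.3813401991664471 F [ 1.5717 10.1596  0.093 ] w 0.022172583617277572 30.00019133090973
shift mm [ 0.8592 -3.1539 -0.6626]
yaw 0.00034019916644711934
```

Call:
{"api": "arm_command", "payload": {
  "commands": [
    {"tx": -2, "ty": 2, "tz": 0, "yaw": 0},
    {"tx": -2, "ty": 0, "tz": 0, "yaw": 0},
    {"tx": 0, "ty": 0, "tz": 0, "yaw": 0}
  ]
}}

```text
time: 4.82
eef_pos: [0.5906, -0.057, 0.1202]
ee_rot: [[-0.982, 0.188, -0.009], [0.188, 0.982, 0.002], [0.009, 0.0, -1.0]]
contact_force: [-10.4, 5.1, 7.4]
width: 0.0228
finger_force: 30.0
```

Call:
{"api": "arm_command", "payload": {
  "commands": [
    {"tx": 2, "ty": 0, "tz": 0, "yaw": 0},
    {"tx": 0, "ty": 0, "tz": 0, "yaw": 0},
    {"tx": 0, "ty": 0, "tz": 0, "yaw": 0},
    {"tx": 0, "ty": 0, "tz": 0, "yaw": 0},
    {"tx": 0, "ty": 0, "tz": 0, "yaw": 0}
  ],
  "claw": 0.6
}}

```text
time: 5.23
eef_pos: [0.5927, -0.0583, 0.1206]
ee_rot: [[-0.982, 0.189, 0.001], [0.189, 0.982, -0.001], [-0.001, -0.0, -1.0]]
contact_force: [0.3, 0.1, 0.0]
width: 0.0512
finger_force: 0.0
```

Call:
{"api": "arm_command", "payload": {
  "commands": [
    {"tx": 0, "ty": 0, "tz": -20, "yaw": 0},
    {"tx": 0, "ty": 0, "tz": -40, "yaw": 0},
    {"tx": 0, "ty": 0, "tz": -40, "yaw": 0},
    {"tx": 20, "ty": -36, "tz": 0, "yaw": 0.1},
    {"tx": 20, "ty": -36, "tz": 0, "yaw": 0.1}
  ]
}}

```text
time: 5.65
eef_pos: [0.5391, -0.1191, 0.2237]
ee_rot: [[-0.925, 0.381, 0.007], [0.381, 0.925, -0.004], [-0.008, -0.001, -1.0]]
contact_force: [0.6, -1.1, -0.5]
width: 0.0557
finger_force: 0.0
```

```bash
python3 go.py .399 -.272 .18 ; python3 - <<'E'
from h import *
S=cams.snapshot('side');T=cams.snapshot('top')
kk=[proj(p,[.589,-.06,.14]) for p in(S,T)];print(kk)
cv2.imwrite('pics/z2.png',np.hstack([cv2.resize(p['color'][y:y+130,x:x+130],None,fx=3,fy=3,interpolation=cv2.INTER_CUBIC) for p,x,y in((S,225,120),(T,200,100))]))
E
```

```text
t 5.65 p [ 0.5391 -0.1191  0.2237] ang 1.180220344971685 F [ 0.6224 -1.1229 -0.5486] w 0.055684582139856685 0.0
shift mm [  71.6538 -194.6619   43.232 ]
[array([265.0621, 148.924 ]), array([228.1495, 152.9491])]
```

View pics/z2.png

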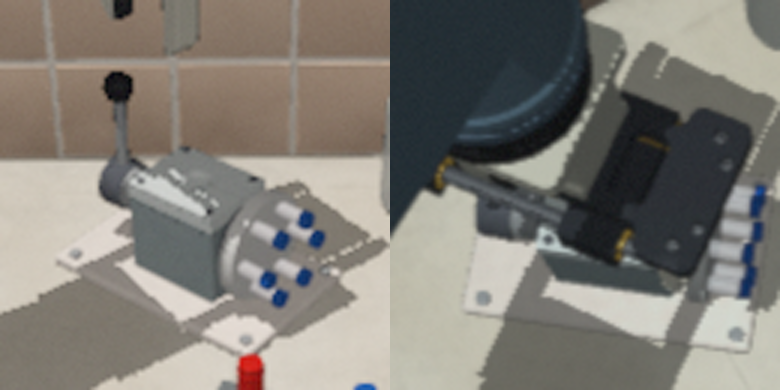

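The knob now sits at (264,149) in the side view. An upright lever predicts (265,149), so it is against its stop. Next is the red pin.

Call:
{"api": "arm_command", "payload": {
  "commands": [
    {"tx": 14.5, "ty": -38.4, "tz": 0, "yaw": 0.12},
    {"tx": 9.7, "ty": -39.9, "tz": 0, "yaw": 0.12},
    {"tx": 4.9, "ty": -40.7, "tz": 0, "yaw": 0.12},
    {"tx": 0, "ty": -41, "tz": 0, "yaw": 0.12},
    {"tx": -5, "ty": -40, "tz": 0, "yaw": 0.12}
  ]
}}

```text
time: 6.17
eef_pos: [0.3963, -0.2689, 0.2205]
ee_rot: [[-0.545, 0.838, 0.0], [0.838, 0.545, -0.0], [-0.0, 0.0, -1.0]]
contact_force: [0.4, -0.9, -0.5]
width: 0.0558
finger_force: 0.0
```

Call:
{"api": "arm_command", "payload": {
  "commands": [
    {"tx": 0, "ty": 0, "tz": 0, "yaw": 0.12},
    {"tx": 0, "ty": 0, "tz": 0, "yaw": 0.12},
    {"tx": 0, "ty": 0, "tz": 0, "yaw": 0.12},
    {"tx": 0, "ty": 0, "tz": 0, "yaw": 0.12},
    {"tx": 0, "ty": 0, "tz": 0, "yaw": 0.1}
  ]
}}

```text
time: 6.58
eef_pos: [0.3975, -0.2682, 0.2204]
ee_rot: [[0.005, 1.0, 0.0], [1.0, -0.005, 0.0], [0.0, 0.0, -1.0]]
contact_force: [-0.7, 0.1, -0.8]
width: 0.0558
finger_force: 0.0
```

```bash
python3 go.py .399 -.272 .075 0 
```

```text
t 6.5833 p [ 0.3975 -0.2682  0.2204] ang -0.00481369335468999 F [-0.7185  0.1327 -0.8277] w 0.055793313416310934 0.0
shift mm [ -3.7931   1.4467 145.3835]
yaw -0.004813693354690063
```

Call:
{"api": "arm_command", "payload": {
  "commands": [
    {"tx": -4, "ty": 1.5, "tz": 30, "yaw": 0},
    {"tx": 0, "ty": 0, "tz": 40, "yaw": 0},
    {"tx": 0, "ty": 0, "tz": 40, "yaw": 0},
    {"tx": 0, "ty": 0, "tz": 25, "yaw": 0},
    {"tx": 0, "ty": 0, "tz": 8, "yaw": 0}
  ]
}}

```text
time: 7.0
eef_pos: [0.397, -0.2697, 0.0735]
ee_rot: [[-0.002, 1.0, -0.005], [1.0, 0.002, 0.005], [0.005, -0.005, -1.0]]
contact_force: [-1.6, -0.2, -0.1]
width: 0.0558
finger_force: 0.0
```

Call:
{"api": "arm_command", "payload": {
  "commands": [
    {"tx": 0, "ty": 0, "tz": 0, "yaw": 0},
    {"tx": 0, "ty": 0, "tz": 0, "yaw": 0},
    {"tx": 0, "ty": 0, "tz": 0, "yaw": 0},
    {"tx": 0, "ty": 0, "tz": 0, "yaw": 0},
    {"tx": 0, "ty": 0, "tz": 0, "yaw": 0}
  ],
  "claw": 0.3
}}

```text
time: 7.42
eef_pos: [0.3997, -0.2729, 0.0791]
ee_rot: [[-0.001, 1.0, 0.002], [1.0, 0.001, -0.002], [-0.002, 0.002, -1.0]]
contact_force: [-0.7, 0.4, 0.8]
width: 0.0295
finger_force: 0.0
```

```bash
python3 go.py .399 -.272 .077 0 
```

```text
t 7.4167 p [ 0.3997 -0.2729  0.0791] ang 0.0012020819041582925 F [-0.6511  0.3949  0.7744] w 0.029530915168662283 0.0
shift mm [ 0.8949 -0.7128  2.0485]
yaw 0.0012020819041582698
```

Call:
{"api": "arm_command", "payload": {
  "commands": [
    {"tx": 1, "ty": -0.7, "tz": 2, "yaw": 0},
    {"tx": 0, "ty": 0, "tz": 0, "yaw": 0},
    {"tx": 0, "ty": 0, "tz": 0, "yaw": 0},
    {"tx": 0, "ty": 0, "tz": 0, "yaw": 0},
    {"tx": 0, "ty": 0, "tz": 0, "yaw": 0}
  ],
  "claw": 0
}}

```text
time: 7.83
eef_pos: [0.3981, -0.2709, 0.0757]
ee_rot: [[-0.001, 1.0, 0.0], [1.0, 0.001, 0.0], [0.0, 0.0, -1.0]]
contact_force: [0.0, 0.9, 3.1]
width: 0.0156
finger_force: 30.0
```

Call:
{"api": "arm_command", "payload": {
  "commands": [
    {"tx": 0, "ty": 0, "tz": -10, "yaw": 0},
    {"tx": 0, "ty": 0, "tz": -30, "yaw": 0},
    {"tx": 0, "ty": 0, "tz": -40, "yaw": 0},
    {"tx": 0, "ty": 0, "tz": -40, "yaw": 0},
    {"tx": 0, "ty": 0, "tz": -15, "yaw": 0}
  ]
}}

```text
time: 8.25
eef_pos: [0.3997, -0.2726, 0.2164]
ee_rot: [[-0.001, 1.0, 0.005], [1.0, 0.001, -0.006], [-0.006, 0.005, -1.0]]
contact_force: [0.1, 0.3, -0.9]
width: 0.0157
finger_force: 30.0
```

```bash
python3 go.py .574 -.132 .215 0 
```

```text
t 8.25 p [ 0.3997 -0.2726  0.2164] ang 0.0010960008825646112 F [ 0.0929  0.2505 -0.9466] w 0.015672120059630205 29.999828338623047
shift mm [140.4592 174.407    1.5105]
yaw 0.0010960008825646739
```

Call:
{"api": "arm_command", "payload": {
  "commands": [
    {"tx": 20, "ty": 25, "tz": 0, "yaw": 0},
    {"tx": 25, "ty": 31, "tz": 0, "yaw": 0},
    {"tx": 25, "ty": 31, "tz": 0, "yaw": 0},
    {"tx": 25, "ty": 31, "tz": 0, "yaw": 0},
    {"tx": 25, "ty": 31, "tz": 0, "yaw": 0}
  ]
}}

```text
time: 8.67
eef_pos: [0.5481, -0.1495, 0.2111]
ee_rot: [[-0.0, 1.0, 0.0], [1.0, 0.0, -0.0], [-0.0, 0.0, -1.0]]
contact_force: [-0.3, -0.5, -0.7]
width: 0.0156
finger_force: 30.0
```

Call:
{"api": "arm_command", "payload": {
  "commands": [
    {"tx": 20, "ty": 26, "tz": 0, "yaw": 0},
    {"tx": 0, "ty": 0, "tz": 20, "yaw": 0},
    {"tx": 0, "ty": 0, "tz": 15, "yaw": 0},
    {"tx": 0, "ty": 0, "tz": 0, "yaw": 0},
    {"tx": 0, "ty": 0, "tz": 0, "yaw": 0}
  ]
}}

```text
time: 9.08
eef_pos: [0.5723, -0.1304, 0.175]
ee_rot: [[-0.001, 1.0, -0.002], [1.0, 0.001, 0.001], [0.001, -0.002, -1.0]]
contact_force: [0.6, -1.2, -0.7]
width: 0.0155
finger_force: 30.0
```

```bash
python3 go.py .575 -.132 .170 0; python3 - <<'E'
from h import *
S=cams.snapshot('side');T=cams.snapshot('top');e=ctrl.get_state()['eef_pos']
for p in(S,T):print('bore',proj(p,[.575,-.132,.087]),'tip',proj(p,np.array(e)-[0,0,.0737]),'grip',proj(p,np.array(e)+[0,0,.0163]))
cv2.imwrite('pics/z3.png',np.hstack([cv2.resize(p['color'][y:y+130,x:x+130],None,fx=3,fy=3,interpolation=cv2.INTER_CUBIC) for p,x,y in((S,225,100),(T,210,100))]))
E
```

```text
t 9.0833 p [ 0.5723 -0.1304  0.175 ] ang 0.001342828723001577 F [ 0.566  -1.1633 -0.6539] w 0.01548841122070472 29.999623596668243
shift mm [-1.6292  2.6764  5.0086]
yaw 0.0013428287230015101
bore [290.6046 180.8342] tip [289.7711 175.1044] grip [288.8014 138.5071]
bore [273.5878 169.9539] tip [272.143  168.1624] grip [265.459 150.771]
```

View pics/z3.png

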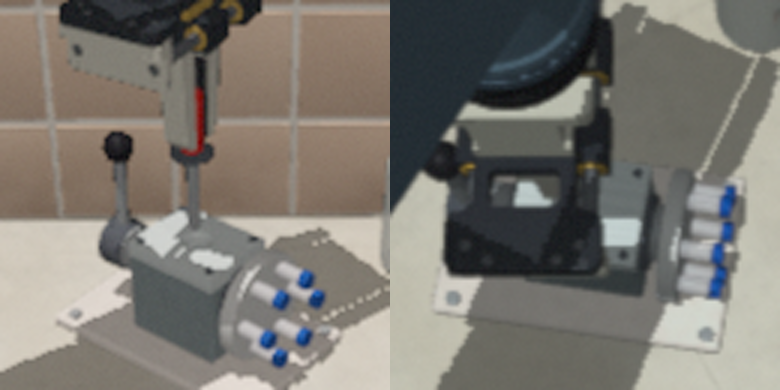

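The pin tip is at (290,176) in the side view, as predicted, just above the bore at (290.6,181). I'll centre it and lower gently.

Call:
{"api": "arm_command", "payload": {
  "commands": [
    {"tx": -1.6, "ty": 2.5, "tz": 0, "yaw": 0},
    {"tx": 0, "ty": 0, "tz": 8, "yaw": 0},
    {"tx": 0, "ty": 0, "tz": 8, "yaw": 0},
    {"tx": 0, "ty": 0, "tz": 8, "yaw": 0},
    {"tx": 0, "ty": 0, "tz": 4, "yaw": 0}
  ]
}}

```text
time: 9.6
eef_pos: [0.5748, -0.1321, 0.1458]
ee_rot: [[-0.001, 1.0, -0.002], [1.0, 0.001, 0.001], [0.001, -0.002, -1.0]]
contact_force: [-0.3, 0.6, -0.8]
width: 0.0158
finger_force: 30.0
```

```bash
python3 go.py .575 -.132 .099 0
```

```text
t 9.6 p [ 0.5748 -0.1321  0.1458] ang 0.0005875435023991059 F [-0.2971  0.6085 -0.8191] w 0.015763121858981446 29.999529719352722
shift mm [ 0.0139  0.2934 46.827 ]
yaw 0.0005875435023992015
```

The tip is about 15 mm inside with no contact force. Continuing down.

Call:
{"api": "arm_command", "payload": {
  "commands": [
    {"tx": 0, "ty": 0, "tz": 8, "yaw": 0},
    {"tx": 0, "ty": 0, "tz": 8, "yaw": 0},
    {"tx": 0, "ty": 0, "tz": 8, "yaw": 0},
    {"tx": 0, "ty": 0, "tz": 8, "yaw": 0},
    {"tx": 0, "ty": 0, "tz": 6, "yaw": 0}
  ]
}}

```text
time: 10.02
eef_pos: [0.5751, -0.1322, 0.1082]
ee_rot: [[-0.001, 1.0, -0.001], [1.0, 0.001, 0.001], [0.001, -0.001, -1.0]]
contact_force: [0.0, -0.1, -0.7]
width: 0.0157
finger_force: 30.0
```

Call:
{"api": "arm_command", "payload": {
  "commands": [
    {"tx": 0, "ty": 0, "tz": 4, "yaw": 0},
    {"tx": 0, "ty": 0, "tz": 3, "yaw": 0},
    {"tx": 0, "ty": 0, "tz": 2, "yaw": 0},
    {"tx": 0, "ty": 0, "tz": 0, "yaw": 0}
  ]
}}

```text
time: 10.35
eef_pos: [0.5754, -0.1324, 0.1001]
ee_rot: [[-0.001, 1.0, -0.0], [1.0, 0.001, 0.0], [0.0, -0.0, -1.0]]
contact_force: [0.1, 0.8, -0.6]
width: 0.0152
finger_force: 30.0
```

Call:
{"api": "arm_command", "payload": {
  "commands": [
    {"tx": 0, "ty": 0, "tz": 1.5, "yaw": 0},
    {"tx": 0, "ty": 0, "tz": 1, "yaw": 0},
    {"tx": 0, "ty": 0, "tz": 0, "yaw": 0}
  ]
}}

```text
time: 10.6
eef_pos: [0.5757, -0.1325, 0.0988]
ee_rot: [[-0.001, 1.0, 0.001], [1.0, 0.001, -0.0], [-0.0, 0.001, -1.0]]
contact_force: [-1.4, 0.6, 3.0]
width: 0.0158
finger_force: 30.0
```

There is contact at z = 0.0988, against 0.0987 expected for the seated collar. Releasing and backing off.

Call:
{"api": "arm_command", "payload": {
  "commands": [
    {"tx": 0, "ty": 0, "tz": 0, "yaw": 0},
    {"tx": 0, "ty": 0, "tz": 0, "yaw": 0},
    {"tx": 0, "ty": 0, "tz": 0, "yaw": 0},
    {"tx": 0, "ty": 0, "tz": 0, "yaw": 0},
    {"tx": 0, "ty": 0, "tz": 0, "yaw": 0}
  ],
  "claw": 0.55
}}

```text
time: 11.02
eef_pos: [0.5754, -0.1324, 0.0979]
ee_rot: [[-0.001, 1.0, -0.0], [1.0, 0.001, 0.0], [0.0, -0.0, -1.0]]
contact_force: [-0.1, 0.0, 0.0]
width: 0.0443
finger_force: 0.0
```

Call:
{"api": "arm_command", "payload": {
  "commands": [
    {"tx": 0, "ty": 0, "tz": -20, "yaw": 0},
    {"tx": 0, "ty": 0, "tz": -40, "yaw": 0},
    {"tx": 0, "ty": 0, "tz": -40, "yaw": 0},
    {"tx": 0, "ty": -35, "tz": -10, "yaw": 0},
    {"tx": 0, "ty": -40, "tz": 0, "yaw": 0}
  ]
}}

```text
time: 11.43
eef_pos: [0.5037, -0.134, 0.212]
ee_rot: [[-0.002, 1.0, 0.009], [1.0, 0.002, -0.004], [-0.004, 0.009, -1.0]]
contact_force: [-1.0, -0.8, -0.0]
width: 0.0513
finger_force: 0.0
```

Call:
{"api": "arm_command", "payload": {
  "commands": [
    {"tx": 0, "ty": -40, "tz": 0, "yaw": 0},
    {"tx": 0, "ty": -40, "tz": 0, "yaw": 0},
    {"tx": 0, "ty": 0, "tz": 0, "yaw": 0}
  ]
}}

```text
time: 11.68
eef_pos: [0.4133, -0.1303, 0.2069]
ee_rot: [[-0.001, 1.0, -0.006], [1.0, 0.001, 0.002], [0.002, -0.006, -1.0]]
contact_force: [1.3, 0.9, -0.6]
width: 0.0506
finger_force: 0.0
```

```bash
python3 - <<'E'
from h import *
S=cams.snapshot('side');T=cams.snapshot('top');s=ctrl.get_state();print(s['time'],s['eef_pos'],s['dq'])
for p in(S,T):print('collar',proj(p,[.575,-.132,.089]),'top',proj(p,[.575,-.132,.137]),'knob',proj(p,[.589,-.06,.14]))
cv2.imwrite('pics/z4.png',np.hstack([cv2.resize(p['color'][y:y+190,x:x+190],None,fx=2.1,fy=2.1,interpolation=cv2.INTER_CUBIC) for p,x,y in((S,230,110),(T,210,120))]))
E
```

```text
11.7833 [ 0.4196 -0.1326  0.2085] [ 0.0166  0.0439 -0.0662  0.0057 -0.0126  0.0051]
collar [290.5855 180.0821] top [290.113  161.4469] knob [265.0621 148.924 ]
collar [273.4596 169.616 ] top [270.2031 161.0321] knob [228.1495 152.9491]
```

View pics/z4.png

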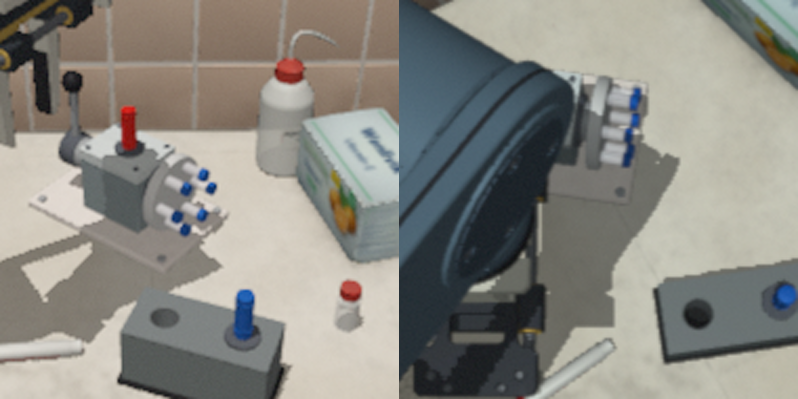

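The red pin is seated with its collar on the housing, at (291,180), and its top at (291,161) as predicted. The lever knob is upright at (264,149), the blue pin is still in the stand, and the vial is still standing.

```bash
python3 -c "
from workcell import ctrl
print(ctrl.sign_off())"
```

```text
the job is handed in; nothing more can be done
None
```

The rotator is locked and the job is handed in: the lever is upright against its stop, the red pin is seated and released, and the blue pin and vial are as they were; the sign-off gave no verdict.

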